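# Even up two portions on a trip balance

### The arm

A 6-joint arm with a two-finger parallel gripper is mounted at the origin on a cart in front of the work surface, level with it; the furniture and walls round the work are solid. World frame = base frame: x ahead of the robot, y to its left, z up, the work surface at z = 0. Lengths are in mm, angles in degrees, forces in N, time in s.
With the tool pointing down it reaches from about 300 to 850 mm from the base axis. Payload 4.2 kg.
Tool frame: the origin (TCP) lies midway between the tips of the shut fingers; the grasp point (between the pads) lies 19 mm behind it (env.grip_point_offset is the distance from the TCP to the grasp point, in mm); z points along the fingers, x is the direction in which the jaws open and shut, and the axes are right-handed (so a half turn about z gives the same grasp; the last joint's range is limited). The gripper opens to 91 mm and grips with 3 to 60 N. Pads are 32 mm wide; open, the fingers measure 118 mm over their backs; the gripper's body (76 mm by 178 mm) begins 60 mm behind the grasp point.
Start: joints at [-76.891, 18.312, 89.639, -0, 72.044, -1.146], TCP at [141.591, -557.311, 213.976] pointing down, gripper open.
Joint ranges: [-177.97, 177.97], [-48.28, 115.42], [12.27, 149.76], [-77.06, 257.06], [2.81, 150.46], [-146.56, 146.56]. Speed limits (degrees/s): [147.25, 147.25, 180, 180, 180, 180].

### API

Orientations are given as [roll, pitch, yaw] about the fixed x, y, z axes, in that order (R = Rz(yaw) Ry(pitch) Rx(roll)).
In Python, from workcell import env gives the robot as it stands.
- The arm moves only by the shell command python3 -m pendant 'ROWS' [FORCE]. ROWS is JSON, a list of rows, each an object with "xyz": the shift along the tool's x, y, z in m, a list of three; "roll": the turn about the tool's z in degrees; "jaw": the closure, from 0 (fully open) to 1 (shut). A call has exactly 8 rows; each row is the pose to reach, as a shift and turn from the pose commanded when the call began, along the tool's axes at that moment; what a row does not reach only later rows make up. A row lasts 1/8 s, in which the tool goes at most 62.5 mm and 10.7 degrees, less where a joint would pass 70% of its speed; a pose out of reach is approached as far as the arm can. A call with a gripper value outside its range is refused whole. The fingers move at their own pace and stop on an object; FORCE is the grip in N (left out, the last holds). Time passes only in rows, so rows that repeat a pose let the fingers close, or fill a call up. It gives the time, the measured TCP pose, the force and the opening at its end, in the units of the state.
- env.state(): the state, without advancing time (a new reading comes with each control period).
- env.grab_frame(name): name is "side" or "top"; returns (picture, depth): 384x512x3 uint8, blue, green, red; 384x512 float32, mm along the optical axis (not along the pixel's ray), 0 where there is no reading.
- env.camera_params(name): a dict with "camera_matrix" (3x3 intrinsics, pixels), "D" ([k1, k2, p1, p2, k3] as OpenCV has them; the pictures are not rectified), "cam_to_world" (4x4, takes a point from camera to world coordinates). Camera axes: x right, y up, looking along -z (the intrinsics and any distortion apply to the point x, -y, -z); pixel columns grow to the right and rows downward; lengths in mm; the calibration is good to about 2 mm. A picture is of the moment at which its call begins. camera_params takes no time and is no camera call.
- env.job_done(): hands the job in, once; it reports no verdict.
The state is a dict: "time_s": time; "qpos": joint angles; "qvel": joint speeds; "effort": joint torques, N m; "ee_pos": TCP position; "ee_rot": TCP orientation; "force": force on the tool from outside, world axes, zero at the start; "torque": the same for the moment, N m; "gripper_width": finger opening in mm.
Only numpy, scipy, OpenCV 4.12 (cv2) and the standard library are available. Lean on these libraries where they do the work, as an engineer would, in place of code of your own. Each camera call takes 0.05 s, during which the arm holds its last target. There are 200 camera calls.

### The job

The portions on the two pans of the balance do not weigh the same. Even them up by adding carrot pieces from the tray, as many as it takes, each set down gently on a pan, until the needle comes to rest between the two long thick marks of the dial. Leave both tins on their pans, any piece you do not need in the tray, and the things around undisturbed.

Things in the scene. Friction and masses are not known exactly. Their poses are not given: they have to be found in the camera images.
- balance: double-pan trip balance, fixed to the table: grey base 150 x 262 x 36 mm, two flat steel pans along its y (left at +y, right at -y, centres 78 mm from the middle); at the rear (+x) an upright white dial 136 mm wide, up to 211 mm above the table, facing -x, with a black needle. Origin: centre of the base on the table; x points away from the robot at yaw 0.
- pan_left: the left pan, 160 mm (x) by 130 mm (y), rim 4 mm high. Origin: centre of its upper surface, axes as the balance. It stays flat, stands 75 mm above the table when level, and moves up to 12 mm up or down on a soft spring; the other pan moves the opposite way by as much. Where on a pan a load lies makes no difference.
- left_pan_front (a point): a point on the left pan's upper surface, on its middle line, 38 mm from the pan's centre towards the front (-x of the balance): middle of the free front half, which takes two pieces side by side (their length along x, at 33 mm to either side of this point).
- pan_right: the right pan. Origin: centre of its upper surface; otherwise as the left pan.
- right_pan_front (a point): the same point of the right pan's free front half.
- needle (a joint): angle of the needle, rad: 0 upright (level); it leans to the heavier side, positive to the right (-y of the balance; right pan down, left pan up), negative to the left. One piece (36 g) shifts it by 0.27 and its pan by 3.5 mm. The long thick marks are at -0.17 and +0.17. It starts 0.19 to 0.65 off, to either side, and settles in about 1.5 s.
- tin_a: closed plain metal tin with a lid, 69 mm across, 55 mm high, about 0.3 to 0.4 kg, standing upright on the far half of one of the two pans. tin_a and tin_b look alike, weigh differently, and either may stand on either pan. Origin: centre of its underside, z up.
- tin_b: closed plain metal tin with a lid, 69 mm across, 55 mm high, about 0.3 to 0.4 kg, standing upright on the far half of one of the two pans. tin_a and tin_b look alike, weigh differently, and either may stand on either pan. Origin: centre of its underside, z up.
- tray: shallow steel tray fixed to the table, 192 mm (own x) by 262 mm (own y), rim 28 mm high, inner floor 4 mm above the table, 170 x 240 mm. Origin: centre of its underside. Three carrot pieces lie in it in a row along its y, about 80 mm apart, their length along its x.
- piece_0: cut carrot piece, a round bar 61 mm long (its own x axis) and 28 mm thick, 36 g, lying in the tray; it does not roll. Origin: middle of its length, at its underside. There are three alike (piece_0, piece_1, piece_2), all of the same weight.
- piece_1: cut carrot piece, a round bar 61 mm long (its own x axis) and 28 mm thick, 36 g, lying in the tray; it does not roll. Origin: middle of its length, at its underside. There are three alike (piece_0, piece_1, piece_2), all of the same weight.
- piece_2: cut carrot piece, a round bar 61 mm long (its own x axis) and 28 mm thick, 36 g, lying in the tray; it does not roll. Origin: middle of its length, at its underside. There are three alike (piece_0, piece_1, piece_2), all of the same weight.
- label_roll: bystander: white roll of labels, 68 mm across, 40 mm high; origin at the centre of its underside. Leave it alone.
- jar: bystander: white jar with a red cap, 72 mm across, 121 mm high; origin at the centre of its underside. Leave it alone.
- thermometer: bystander: probe thermometer lying flat, 161 x 30 x 17 mm; origin at the centre of its underside. Leave it alone.
- marker: bystander: felt marker lying flat, 131 mm long, 14 mm thick; origin at the centre of its underside. Leave it alone.
Mind the look-alikes: they are no part of the job. Leave any blue or pink look-alike of the piece_2 alone.

How it is judged (in metres and radians):
At the end, for the whole second after the job is handed in: the needle rests within 0.17 rad of upright (between the two long thick marks); one tin stands upright on each pan (within 9 degrees); every carrot piece lies at rest either on a pan, inside its rim, or in the tray (value of joint needle between -0.17 and 0.17 rad and velocity of joint needle between -0.15 and 0.15 rad/s and ((x of piece_0 in the frame of pan_left between -0.08 and 0.08 m and y of piece_0 in the frame of pan_left between -0.065 and 0.065 m and z of piece_0 in the frame of pan_left between -0.006 and 0.035 m) or (x of piece_0 in the frame of pan_right between -0.08 and 0.08 m and y of piece_0 in the frame of pan_right between -0.065 and 0.065 m and z of piece_0 in the frame of pan_right between -0.006 and 0.035 m) or (x of piece_0 in the frame of tray between -0.09 and 0.09 m and y of piece_0 in the frame of tray between -0.125 and 0.125 m and z of piece_0 in the frame of tray between -0.002 and 0.045 m)) and linear speed of each of piece_0, piece_1, piece_2 below 0.02 m/s and ((x of piece_1 in the frame of pan_left between -0.08 and 0.08 m and y of piece_1 in the frame of pan_left between -0.065 and 0.065 m and z of piece_1 in the frame of pan_left between -0.006 and 0.035 m) or (x of piece_1 in the frame of pan_right between -0.08 and 0.08 m and y of piece_1 in the frame of pan_right between -0.065 and 0.065 m and z of piece_1 in the frame of pan_right between -0.006 and 0.035 m) or (x of piece_1 in the frame of tray between -0.09 and 0.09 m and y of piece_1 in the frame of tray between -0.125 and 0.125 m and z of piece_1 in the frame of tray between -0.002 and 0.045 m)) and ((x of piece_2 in the frame of pan_left between -0.08 and 0.08 m and y of piece_2 in the frame of pan_left between -0.065 and 0.065 m and z of piece_2 in the frame of pan_left between -0.006 and 0.035 m) or (x of piece_2 in the frame of pan_right between -0.08 and 0.08 m and y of piece_2 in the frame of pan_right between -0.065 and 0.065 m and z of piece_2 in the frame of pan_right between -0.006 and 0.035 m) or (x of piece_2 in the frame of tray between -0.09 and 0.09 m and y of piece_2 in the frame of tray between -0.125 and 0.125 m and z of piece_2 in the frame of tray between -0.002 and 0.045 m)) and (((x of tin_a in the frame of pan_left between -0.08 and 0.08 m and y of tin_a in the frame of pan_left between -0.065 and 0.065 m and z of tin_a in the frame of pan_left between -0.006 and 0.01 m) and (x of tin_b in the frame of pan_right between -0.08 and 0.08 m and y of tin_b in the frame of pan_right between -0.065 and 0.065 m and z of tin_b in the frame of pan_right between -0.006 and 0.01 m)) or ((x of tin_b in the frame of pan_left between -0.08 and 0.08 m and y of tin_b in the frame of pan_left between -0.065 and 0.065 m and z of tin_b in the frame of pan_left between -0.006 and 0.01 m) and (x of tin_a in the frame of pan_right between -0.08 and 0.08 m and y of tin_a in the frame of pan_right between -0.065 and 0.065 m and z of tin_a in the frame of pan_right between -0.006 and 0.01 m))) and angle between each of tin_a, tin_b's own z axis and vertical below 0.15 rad); the robot touches nothing.
It fails at once if the label roll, jar, thermometer or marker is disturbed (moved more than 30 mm) (distance of any of label_roll, jar, thermometer, marker from where it was at the start of the episode above 0.03 m).
It fails at once if a carrot piece is pressed or dropped hard on a pan (more than 30 N) (contact force between any of piece_0, piece_1, piece_2 and pan_left above 30 N or contact force between any of piece_0, piece_1, piece_2 and pan_right above 30 N).
It fails at once if a carrot piece is dropped onto a pan (let go with its underside more than 35 mm above the pan) ((x of piece_0 in the frame of pan_left between -0.08 and 0.08 m and y of piece_0 in the frame of pan_left between -0.065 and 0.065 m and z of piece_0 in the frame of pan_left between 0.035 and 0.3 m and contact force between piece_0 and the fingers below 0.01 N) or (x of piece_0 in the frame of pan_right between -0.08 and 0.08 m and y of piece_0 in the frame of pan_right between -0.065 and 0.065 m and z of piece_0 in the frame of pan_right between 0.035 and 0.3 m and contact force between piece_0 and the fingers below 0.01 N) or (x of piece_1 in the frame of pan_left between -0.08 and 0.08 m and y of piece_1 in the frame of pan_left between -0.065 and 0.065 m and z of piece_1 in the frame of pan_left between 0.035 and 0.3 m and contact force between piece_1 and the fingers below 0.01 N) or (x of piece_1 in the frame of pan_right between -0.08 and 0.08 m and y of piece_1 in the frame of pan_right between -0.065 and 0.065 m and z of piece_1 in the frame of pan_right between 0.035 and 0.3 m and contact force between piece_1 and the fingers below 0.01 N) or (x of piece_2 in the frame of pan_left between -0.08 and 0.08 m and y of piece_2 in the frame of pan_left between -0.065 and 0.065 m and z of piece_2 in the frame of pan_left between 0.035 and 0.3 m and contact force between piece_2 and the fingers below 0.01 N) or (x of piece_2 in the frame of pan_right between -0.08 and 0.08 m and y of piece_2 in the frame of pan_right between -0.065 and 0.065 m and z of piece_2 in the frame of pan_right between 0.035 and 0.3 m and contact force between piece_2 and the fingers below 0.01 N)).
It also fails if it takes over 64 s, if anything falls off the work surface, if the arm or the gripper's body presses on something with over 40 N, if the wrist force passes 120 N, or if a joint passes its speed limit or range.

## Working session

There is one attempt and no reset: what is moved stays moved. The work goes in short steps, Python scripts to look and compute and a shell command to move; the robot and the scene stay as the last step left them, time stands still between calls to the robot, and variables do not carry over. Pictures are saved under pics/ and viewed, about 8 in all and at most 12, crops included, and the job is handed in when it is done.

```bash
mkdir -p pics
cat > h.py <<'E'
import numpy as np, cv2
from workcell import env
def grab(n,tag):
    im,d=env.grab_frame(n); cv2.imwrite(f'pics/{tag}.png',im); np.save(f'pics/{tag}.npy',d); return im,d
def pt(n,u,v,d=None,z=None):
    c=env.camera_params(n);K=np.array(c["camera_matrix"]);T=np.array(c["cam_to_world"])
    x,y=cv2.undistortPoints(np.array([[[u,v]]],float),K,np.array(c["D"],float))[0,0]
    r=np.array([x,-y,-1.]);
    if z is None: return T[:3,:3]@(r*d)+T[:3,3]
    w=T[:3,:3]@r; return T[:3,3]+w*(z-T[2,3])/w[2]
E
python3 - <<'E'
from h import *
a,_=grab('top','t0');b,_=grab('side','s0')
s=env.state();print(s['ee_pos'],s['ee_rot'],s['gripper_width'],s['time_s'],env.grip_point_offset)
for n in('top','side'):print(env.camera_params(n))
E
```

```text
[ 141.49823912 -556.87417919  213.23003317] [-1.79999186e+02  8.68221968e-02 -7.57440966e+01] 91.17498812356875 0.1 18.8
{'camera_matrix': array([[401.44595967,   0.        , 265.13422349],
       [  0.        , 401.44595967, 192.3276128 ],
       [  0.        ,   0.        ,   1.        ]]), 'D': array([-0.13743471,  0.        ,  0.        ,  0.        ,  0.        ]), 'cam_to_world': array([[-1.11181019e-02,  9.88373671e-01, -1.51637311e-01,
         3.78602817e+02],
       [-9.99707226e-01, -7.72778817e-03,  2.29290828e-02,
         1.27712669e+02],
       [ 2.14906808e-02,  1.51847843e-01,  9.88170220e-01,
         1.29252537e+03],
       [ 0.00000000e+00,  0.00000000e+00,  0.00000000e+00,
         1.00000000e+00]])}
{'camera_matrix': array([[410.10198422,   0.        , 258.38175672],
       [  0.        , 410.10198422, 193.37851023],
       [  0.        ,   0.        ,   1.        ]]), 'D': array([-0.07908032,  0.        ,  0.        ,  0.        ,  0.        ]), 'cam_to_world': array([[-9.95147816e-01,  6.37705591e-02, -7.49275646e-02,
         4.54029331e+02],
       [-9.70099689e-02, -5.08781852e-01,  8.55412236e-01,
         1.33655367e+03],
       [ 1.64283314e-02,  8.58530339e-01,  5.12499529e-01,
         8.32158223e+02],
       [ 0.00000000e+00,  0.00000000e+00,  0.00000000e+00,
         1.00000000e+00]])}
```

View pics/t0.png

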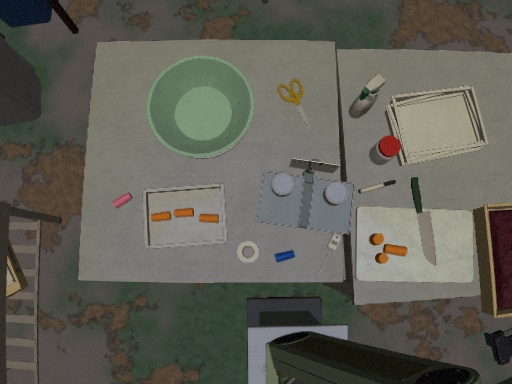

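View pics/s0.png

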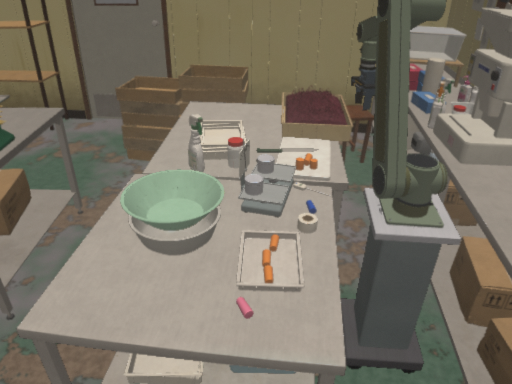

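The top view shows the tray around (186,216), with orange pieces at (161,217), (184,213) and (208,218). The balance is at (306,200), with tins at (283,184) and (336,193). The blue and pink look-alikes are at (285,256) and (122,200). The side view sees the dial edge-on, so I'll take the needle from the pan heights.

Run:
```python
from h import *
im=cv2.imread('pics/t0.png')
cv2.imwrite('pics/t0c.png',cv2.resize(im[145:265,240:370],None,fx=5,fy=5,interpolation=cv2.INTER_CUBIC))
d=np.load('pics/t0.npy')
def P(u,v,r=2):
    m=d[v-r:v+r+1,u-r:u+r+1]; return pt('top',u,v,np.median(m[m>0])).round(1),m.std().round(1)
for n,(u,v) in dict(tinL=(283,184),tinR=(336,193),panL=(280,212),panR=(331,217),panL2=(270,205),panR2=(338,212)).items(): print(n,P(u,v))
hsv=cv2.cvtColor(im,cv2.COLOR_BGR2HSV); m=cv2.inRange(hsv,(5,150,120),(20,255,255)); m[:, :140]=0; m[:,235:]=0
c,_=cv2.findContours(m,cv2.RETR_EXTERNAL,cv2.CHAIN_APPROX_NONE)
for k in c:
    if cv2.contourArea(k)<30: continue
    (u,v),s,a=cv2.minAreaRect(k)
    b=cv2.boxPoints(((u,v),s,a)); q=np.array([pt('top',*p,z=20) for p in b])
    e=[q[1]-q[0],q[2]-q[1]];e=max(e,key=np.linalg.norm)
    print((round(u),round(v)),pt('top',u,v,z=20).round(1),'depthz',P(round(u),round(v),1),'len',np.linalg.norm(e).round(),'ang',np.degrees(np.arctan2(e[1],e[0])).round(1))
for p in [(145,191),(224,185),(226,245),(147,248)]: print('tray',pt('top',*p,z=28).round())
```

```text
tinL (array([582.5,  47.4, 123.5]), np.float32(2.3))
tinR (array([ 553.5, -108.8,  129.1]), np.float32(2.1))
panL (array([504.8,  54.5,  70.7]), np.float32(2.8))
panR (array([ 487.3, -101.3,   76.3]), np.float32(2.8))
panL2 (array([526.9,  84.8,  69.1]), np.float32(2.2))
panR2 (array([ 502.5, -123.8,   75. ]), np.float32(2.6))
(208, 218) [492.8 280.7  20. ] depthz (array([492. , 279.7,  28.1]), np.float32(2.0)) len 57.0 ang -90.4
(160, 216) [499.5 434.5  20. ] depthz (array([499.1, 432.5,  29.4]), np.float32(2.7)) len 60.0 ang -84.0
(183, 212) [512.1 360.6  20. ] depthz (array([511.7, 359.6,  27.2]), np.float32(1.9)) len 58.0 ang -86.3
tray [580. 484.  28.]
tray [597. 230.  28.]
tray [407. 223.  28.]
tray [398. 472.  28.]
```

View pics/t0c.png

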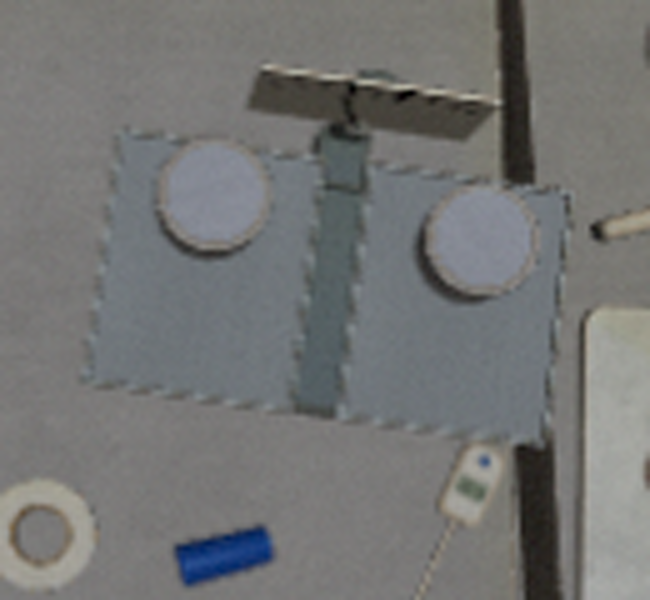

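```bash
cat >> h.py <<'E'
def poly(u0,v0,pts): return [(u0+x/5,v0+y/5) for x,y in pts]
LP=poly(240,145,[(115,270),(290,290),(278,380),(105,355)]); RP=poly(240,145,[(365,320),(540,335),(530,415),(355,395)])
TL=poly(240,145,[(180,165),(250,165),(250,225),(180,225)]); TR=poly(240,145,[(448,210),(518,210),(518,270),(448,270)])
GL=[(228,200),(250,200),(250,225),(228,225)]; GR=[(298,240),(320,243),(318,265),(300,265)]
def zmean(d,P):
    m=np.zeros(d.shape,np.uint8); cv2.fillPoly(m,[np.array(P).round().astype(np.int32)],1)
    v,u=np.nonzero(m&(d>0)); z=np.array([pt('top',a,b,d[b,a])[2] for a,b in zip(u,v)])
    return np.round([np.median(z),z.mean(),z.std()/len(z)**.5],2)
def heights(d):
    for n,P in zip('LP RP TL TR GL GR'.split(),(LP,RP,TL,TR,GL,GR)): print(n,zmean(d,P))
E
python3 - <<'E'
from h import *
heights(np.load('pics/t0.npy'))
g=lambda x,y,z:pt('top',240+x/5,145+y/5,z=z)
A=[g(122,130,75),g(88,380,75),g(568,190,79),g(545,440,79)]
print(np.round(A,1)); c=np.mean(A,0); f=(A[0]+A[2]-A[1]-A[3])/2; l=(A[0]+A[1]-A[2]-A[3])/2
print(c,np.linalg.norm(f),np.linalg.norm(l),np.degrees(np.arctan2(f[1],f[0])),np.degrees(np.arctan2(-l[0],l[1])))
for x,y,z in((214,195,123),(482,240,129)):print('tin',g(x,y,z).round(1))
E
```

```text
LP [70.16 70.17  0.09]
RP [76.05 75.98  0.1 ]
TL [123.47 123.37   0.16]
TR [129.33 129.11   0.14]
GL [-2.35 -2.2   0.1 ]
GR [-2.06 -1.96  0.12]
[[ 632.2  101.    75. ]
 [ 477.5  123.3   75. ]
 [ 592.  -175.6   79. ]
 [ 437.4 -154.8   79. ]]
[534.78533086 -26.51747249  77.        ] 156.1595284285149 280.2798956977243 -7.951580443146286 -8.246356556117005
tin [582.6  48.  123. ]
tin [ 553.5 -110.   129. ]
```

The left pan is lower by 5.9 mm, so the needle is at about -0.22. One piece on the right pan should give about +0.05. The table check reads 2 mm low on both sides, so the left/right difference is reliable.

```bash
cat > rel.py <<'E'
import sys,numpy as np
from scipy.spatial.transform import Rotation as R
from workcell import env
s=env.state(); p=np.array(s['ee_pos']); r=R.from_euler('xyz',s['ee_rot'],degrees=True)
print('at',p.round(1),np.round(s['ee_rot'],1),'w',round(s['gripper_width'],1),'t',s['time_s'],'F',np.round(s['force'],1))
for a in sys.argv[1:]:
    x,y,z,w=map(float,a.split(',')); print(a,'shift',(r.inv().apply(np.array([x,y,z])-p)/1000).round(4),'roll',round((s['ee_rot'][2]-w+180)%360-180,1))
E
python3 rel.py 380,-120,214,-38 493,281,150,0
```

```text
at [ 141.5 -556.9  213.2] [-1.80e+02  1.00e-01 -7.57e+01] w 91.2 t 0.1 F [ 0.2 -0.5  0.8]
380,-120,214,-38 shift [-3.647e-01 -3.387e-01 -2.000e-04] roll -37.7
493,281,150,0 shift [-0.7254 -0.547   0.0643] roll -75.7
```

```bash
python3 -m pendant '[{"xyz":[-0.365,-0.339,0],"roll":-38,"jaw":0.3},{"xyz":[-0.365,-0.339,0],"roll":-38,"jaw":0.3},{"xyz":[-0.365,-0.339,0],"roll":-38,"jaw":0.3},{"xyz":[-0.365,-0.339,0],"roll":-38,"jaw":0.3},{"xyz":[-0.365,-0.339,0],"roll":-38,"jaw":0.3},{"xyz":[-0.365,-0.339,0],"roll":-38,"jaw":0.3},{"xyz":[-0.365,-0.339,0],"roll":-38,"jaw":0.3},{"xyz":[-0.365,-0.339,0],"roll":-38,"jaw":0.3}]' 20; python3 rel.py 493,281,150,0
```

```text
time_s: 1.1
ee_pos: [380.8, -118.1, 213.9]
ee_rot: [180.0, -0.0, -37.7]
force: [0.8, 0.1, 0.5]
gripper_width: 64.1
at [ 380.8 -118.1  213.9] [180.   -0.  -37.7] w 64.1 t 1.1 F [0.8 0.1 0.5]
493,281,150,0 shift [-0.1556 -0.3843  0.0639] roll -37.7
```

```bash
python3 -m pendant '[{"xyz":[-0.156,-0.384,0.0],"roll":-37.7,"jaw":0.3},{"xyz":[-0.156,-0.384,0.0],"roll":-37.7,"jaw":0.3},{"xyz":[-0.156,-0.384,0.0],"roll":-37.7,"jaw":0.3},{"xyz":[-0.156,-0.384,0.0],"roll":-37.7,"jaw":0.3},{"xyz":[-0.156,-0.384,0.0],"roll":-37.7,"jaw":0.3},{"xyz":[-0.156,-0.384,0.064],"roll":-37.7,"jaw":0.3},{"xyz":[-0.156,-0.384,0.064],"roll":-37.7,"jaw":0.3},{"xyz":[-0.156,-0.384,0.064],"roll":-37.7,"jaw":0.3}]'; python3 rel.py 493,281,7,0
python3 - <<'E'
from h import *
a,_=grab('top','t1');b,_=grab('side','s1')
A=cv2.resize(a[160:270,130:260],None,fx=3,fy=3);B=cv2.resize(b[190:300,210:340],None,fx=3,fy=3)
cv2.imwrite('pics/c1.png',np.hstack([A,B]))
E
```

```text
time_s: 2.1
ee_pos: [490.7, 281.0, 146.4]
ee_rot: [179.9, 0.3, 0.2]
force: [-1.0, -0.1, -0.0]
gripper_width: 63.7
at [490.7 281.  146.4] [179.9   0.3   0.2] w 63.7 t 2.1 F [-1.  -0.1 -0. ]
493,281,7,0 shift [ 0.003  -0.0004  0.1394] roll 0.2
```

View pics/c1.png

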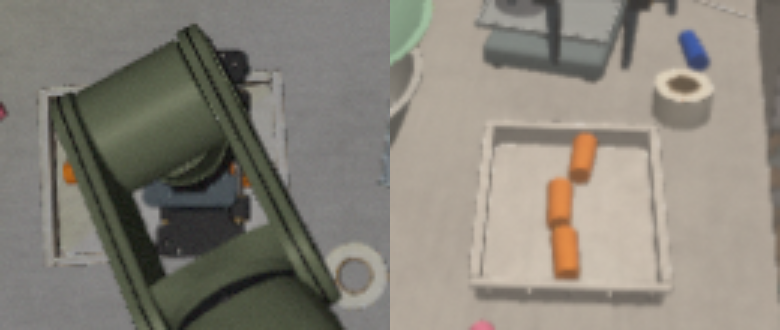

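The side crop shows the open fingers at (555,40) and (630,40), straddling the line of the nearest piece at (583,157). The tray rim is clear, so I'm descending.

```bash
python3 -m pendant '[{"xyz":[0.001,0,0.04],"roll":0,"jaw":0.3},{"xyz":[0.001,0,0.08],"roll":0,"jaw":0.3},{"xyz":[0.001,0,0.11],"roll":0,"jaw":0.3},{"xyz":[0.001,0,0.13],"roll":0,"jaw":0.3},{"xyz":[0.001,0,0.14],"roll":0,"jaw":0.3},{"xyz":[0.001,0,0.141],"roll":0,"jaw":0.3},{"xyz":[0.001,0,0.141],"roll":0,"jaw":0.3},{"xyz":[0.001,0,0.141],"roll":0,"jaw":0.3}]'; python3 rel.py 493,281,7,0
```

```text
time_s: 3.2
ee_pos: [493.6, 279.3, 9.9]
ee_rot: [-180.0, -0.1, -0.0]
force: [-0.0, 0.2, -0.3]
gripper_width: 64.0
at [493.6 279.3   9.9] [-1.8e+02 -1.0e-01 -0.0e+00] w 64.0 t 3.2 F [-0.   0.2 -0.3]
493,281,7,0 shift [-0.0006 -0.0017  0.0029] roll -0.0
```

```bash
python3 -m pendant '[{"xyz":[0,-0.001,0.002],"roll":0,"jaw":0.3},{"xyz":[0,-0.001,0.002],"roll":0,"jaw":0.9},{"xyz":[0,-0.001,0.002],"roll":0,"jaw":0.9},{"xyz":[0,-0.001,0.002],"roll":0,"jaw":0.9},{"xyz":[0,-0.001,0.002],"roll":0,"jaw":0.9},{"xyz":[0,-0.001,0.002],"roll":0,"jaw":0.9},{"xyz":[0,-0.001,0.002],"roll":0,"jaw":0.9},{"xyz":[0,-0.001,-0.01],"roll":0,"jaw":0.9}]' 20; python3 rel.py 493,281,210,0 486,-98,210,82
```

```text
time_s: 4.2
ee_pos: [492.2, 279.6, 18.5]
ee_rot: [179.9, 0.1, -0.0]
force: [-0.2, -0.1, -0.6]
gripper_width: 27.3
at [492.2 279.6  18.5] [ 1.799e+02  1.000e-01 -0.000e+00] w 27.3 t 4.2 F [-0.2 -0.1 -0.6]
493,281,210,0 shift [ 0.0004 -0.0011 -0.1915] roll -0.0
486,-98,210,82 shift [-0.0063  0.3779 -0.191 ] roll -82.0
```

```bash
python3 -m pendant '[{"xyz":[0,0,-0.05],"roll":0,"jaw":0.9},{"xyz":[0,0,-0.11],"roll":-10,"jaw":0.9},{"xyz":[0,0,-0.15],"roll":-20,"jaw":0.9},{"xyz":[0,0.03,-0.19],"roll":-30,"jaw":0.9},{"xyz":[0,0.08,-0.19],"roll":-40,"jaw":0.9},{"xyz":[0,0.13,-0.19],"roll":-50,"jaw":0.9},{"xyz":[0,0.18,-0.19],"roll":-60,"jaw":0.9},{"xyz":[0,0.22,-0.19],"roll":-70,"jaw":0.9}]'; python3 rel.py 486,-98,150,82
```

```text
time_s: 5.2
ee_pos: [492.5, 58.3, 209.9]
ee_rot: [179.9, -0.0, 70.3]
force: [0.9, 0.0, -0.5]
gripper_width: 27.6
at [492.5  58.3 209.9] [179.9  -0.   70.3] w 27.6 t 5.2 F [ 0.9  0.  -0.5]
486,-98,150,82 shift [-0.1493  0.0467  0.0599] roll -11.7
```

```bash
python3 -m pendant '[{"xyz":[-0.05,0.016,0],"roll":-6,"jaw":0.9},{"xyz":[-0.1,0.031,0],"roll":-11.7,"jaw":0.9},{"xyz":[-0.135,0.042,0.01],"roll":-11.7,"jaw":0.9},{"xyz":[-0.149,0.047,0.03],"roll":-11.7,"jaw":0.9},{"xyz":[-0.149,0.047,0.05],"roll":-11.7,"jaw":0.9},{"xyz":[-0.149,0.047,0.06],"roll":-11.7,"jaw":0.9},{"xyz":[-0.149,0.047,0.06],"roll":-11.7,"jaw":0.9},{"xyz":[-0.149,0.047,0.06],"roll":-11.7,"jaw":0.9}]'; python3 rel.py 486,-98,81,82
python3 - <<'E'
from h import *
a,_=grab('top','t2');b,_=grab('side','s2')
A=cv2.resize(a[145:265,235:375],None,fx=3,fy=3);B=cv2.resize(b[135:255,210:350],None,fx=3,fy=3)
cv2.imwrite('pics/c2.png',np.hstack([A[:360],B[:360]])[:, :800])
E
```

```text
time_s: 6.2
ee_pos: [486.5, -95.9, 149.8]
ee_rot: [179.9, 0.0, 81.7]
force: [1.1, 0.7, 0.8]
gripper_width: 27.5
at [486.5 -95.9 149.8] [179.9   0.   81.7] w 27.5 t 6.2 F [1.1 0.7 0.8]
486,-98,81,82 shift [-0.0021 -0.0003  0.0688] roll -0.3
```

View pics/c2.png

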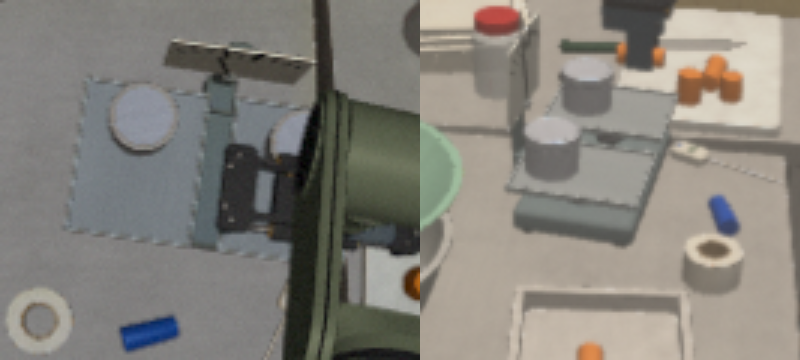

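The side crop shows the piece held at (635,55), over the right pan in front of its tin at (587,85). I'm lowering it gently.

```bash
python3 -m pendant '[{"xyz":[-0.002,0,0.02],"roll":0,"jaw":0.9},{"xyz":[-0.002,0,0.04],"roll":0,"jaw":0.9},{"xyz":[-0.002,0,0.055],"roll":0,"jaw":0.9},{"xyz":[-0.002,0,0.06],"roll":0,"jaw":0.9},{"xyz":[-0.002,0,0.063],"roll":0,"jaw":0.9},{"xyz":[-0.002,0,0.066],"roll":0,"jaw":0.9},{"xyz":[-0.002,0,0.068],"roll":0,"jaw":0.9},{"xyz":[-0.002,0,0.069],"roll":0,"jaw":0.9}]'; python3 rel.py 486,-98,80,82
```

```text
time_s: 7.3
ee_pos: [485.8, -98.0, 80.1]
ee_rot: [180.0, 0.0, 81.7]
force: [0.1, -0.4, 0.4]
gripper_width: 27.3
at [485.8 -98.   80.1] [180.    0.   81.7] w 27.3 t 7.3 F [ 0.1 -0.4  0.4]
486,-98,80,82 shift [0.0001 0.0002 0.0001] roll -0.3
```

```bash
python3 -m pendant '[{"xyz":[0,0,0],"roll":0,"jaw":0.6},{"xyz":[0,0,0],"roll":0,"jaw":0.45},{"xyz":[0,0,0],"roll":0,"jaw":0.4},{"xyz":[0,0,0],"roll":0,"jaw":0.4},{"xyz":[0,0,-0.01],"roll":0,"jaw":0.4},{"xyz":[0,0,-0.03],"roll":0,"jaw":0.4},{"xyz":[0,0,-0.07],"roll":0,"jaw":0.4},{"xyz":[0,0,-0.13],"roll":0,"jaw":0.4}]'; python3 rel.py 400,250,210,30
```

```text
time_s: 8.3
ee_pos: [484.6, -97.8, 210.6]
ee_rot: [-179.8, -0.0, 81.7]
force: [0.7, 0.2, -0.1]
gripper_width: 54.8
at [484.6 -97.8 210.6] [-179.8   -0.    81.7] w 54.8 t 8.3 F [ 0.7  0.2 -0.1]
400,250,210,30 shift [ 0.3318 -0.1342  0.0011] roll 51.7
```

```bash
python3 -m pendant '[{"xyz":[0.332,-0.134,0],"roll":52,"jaw":0.4},{"xyz":[0.332,-0.134,0],"roll":52,"jaw":0.4},{"xyz":[0.332,-0.134,0],"roll":52,"jaw":0.4},{"xyz":[0.332,-0.134,0],"roll":52,"jaw":0.4},{"xyz":[0.332,-0.134,0],"roll":52,"jaw":0.4},{"xyz":[0.332,-0.134,0],"roll":52,"jaw":0.4},{"xyz":[0.332,-0.134,0],"roll":52,"jaw":0.4},{"xyz":[0.332,-0.134,0],"roll":52,"jaw":0.4}]'
python3 -m pendant '[{"xyz":[0,0,0],"roll":0,"jaw":0.4},{"xyz":[0,0,0],"roll":0,"jaw":0.4},{"xyz":[0,0,0],"roll":0,"jaw":0.4},{"xyz":[0,0,0],"roll":0,"jaw":0.4},{"xyz":[0,0,0],"roll":0,"jaw":0.4},{"xyz":[0,0,0],"roll":0,"jaw":0.4},{"xyz":[0,0,0],"roll":0,"jaw":0.4},{"xyz":[0,0,0],"roll":0,"jaw":0.4}]'
python3 - <<'E'
from h import *
a,d=grab('top','t3');b,_=grab('side','s3'); heights(d)
A=cv2.resize(a[145:265,235:375],None,fx=3,fy=3);B=cv2.resize(b[135:255,210:350],None,fx=3,fy=3)
cv2.imwrite('pics/c3.png',np.hstack([A,B])[:, :800])
E
```

```text
time_s: 9.3
ee_pos: [400.8, 251.4, 210.5]
ee_rot: [180.0, -0.0, 29.9]
force: [-0.2, -0.8, 0.4]
gripper_width: 54.8
time_s: 10.3
ee_pos: [401.2, 250.0, 209.9]
ee_rot: [180.0, 0.0, 29.7]
force: [-0.7, 0.4, 0.1]
gripper_width: 54.9
LP [73.25 73.29  0.09]
RP [73.79 78.5   0.43]
TL [126.41 126.23   0.15]
TR [125.75 125.82   0.17]
GL [-2.15 -2.15  0.11]
GR [-2.03 -2.    0.11]
```

View pics/c3.png

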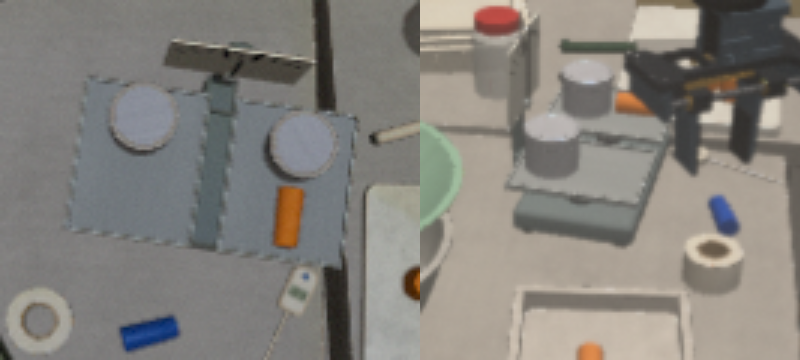

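The carrot lies at (289,216) in the top crop, inside the right pan's rim and in front of the tin. The pans are within about 0.6 mm of each other, so the needle is near +0.03. I'll wait a second and check again, including the dial.

```bash
python3 -m pendant '[{"xyz":[0,0,0],"roll":0,"jaw":0.4},{"xyz":[0,0,0],"roll":0,"jaw":0.4},{"xyz":[0,0,0],"roll":0,"jaw":0.4},{"xyz":[0,0,0],"roll":0,"jaw":0.4},{"xyz":[0,0,0],"roll":0,"jaw":0.4},{"xyz":[0,0,0],"roll":0,"jaw":0.4},{"xyz":[0,0,0],"roll":0,"jaw":0.4},{"xyz":[0,0,0],"roll":0,"jaw":0.4}]'
python3 - <<'E'
from h import *
a,d=grab('top','t4'); heights(d)
f=lambda i:cv2.resize(i[153:178,285:345],None,fx=12,fy=11,interpolation=cv2.INTER_CUBIC)
cv2.imwrite('pics/c4.png',np.vstack([f(cv2.imread('pics/t0.png')),f(a)]))
E
```

```text
time_s: 11.4
ee_pos: [401.2, 249.9, 209.9]
ee_rot: [180.0, 0.0, 29.7]
force: [0.9, 0.3, -0.4]
gripper_width: 54.7
LP [73.43 73.36  0.09]
RP [73.22 78.19  0.43]
TL [126.5  126.65   0.16]
TR [125.72 125.85   0.17]
GL [-2.14 -2.16  0.1 ]
GR [-1.76 -1.63  0.12]
```

View pics/c4.png

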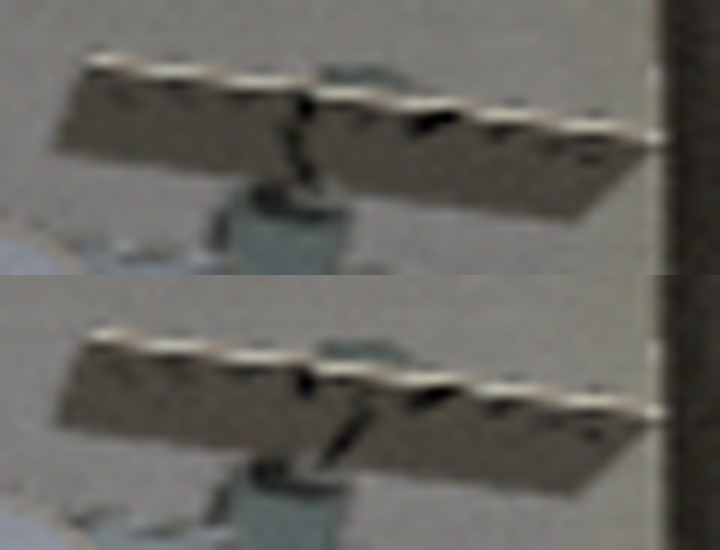

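The upper crop is the start, with the needle at (295,140), level with the left thick mark at (303,103). In the lower crop it lies at (350,430), with its tip at (368,405). That is midway between the thick marks at (303,380) and (432,397), and the pans are steady.

```bash
python3 -c "from workcell import env; print(env.job_done())"
```

```text
the job is handed in; nothing more can be done
None
```

I evened up the balance with one carrot piece and handed the job in at about 11.5 s. At the start the left pan was lower, with the needle at about -0.22 rad. I took the nearest piece from the tray and set it gently on the front half of the right pan.

- **Needle:** in the last dial picture it rests midway between the two thick marks. Pan and tin-lid heights in the last two looks, 1 s apart, put it at about +0.03 rad and steady.
- **Tins, piece and robot:** both tins stand on their pans, and the piece lies inside the right pan's rim. The gripper is clear of everything.
- **Tray and bystanders:** I did not move the other two pieces, and the arm did not go near the bystanders. I made no separate final check on them.
- **Disagreements:** the depth readings were about 2 mm low everywhere. The right pan's mean height was off because it included the carrot, so I used the median and the lid heights instead. The pieces' length also ran along the row in the tray, not across it as the description says.

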